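# Hold the spring clamp open around the circuit board's edge

### The job

Pick up the orange-gripped spring clamp by its two handles, squeeze it right open and hold it gaping around the free upright edge of the circuit board in the vice: level and square to the board, its jaw pads over the bare copper patch on either side, the board about midway between them and neither jaw touching it, so that I can slip the little heat sink in before it bites. Do not bump the board or the vice, and leave the heat sink, the tip cleaner and the case half lying where they are. Finish while still holding the clamp there in the air, squeezed right open.

Things in the scene. Friction and masses are not known exactly. Their poses are not given: they have to be found in the camera images.
- clip: Spring clamp lying flat: two steel levers on a pivot, orange handles and jaw pads; 70 g, 20 mm thick, 115 mm long. Frame of lever A: origin on the pivot axis at the underside, z along the pivot (up as it lies), x the centre line towards the jaws when squeezed RIGHT OPEN (shut, the centre line lies at +0.26 rad from x about z). Lever A is on the +y side, B on -y. Throat ends at x = 10 mm.
- clip_lever (a joint): opening of the clamp: 0 = shut, pads meeting (lever B turned +0.52 rad about z from its open place); 0.52 rad = right open on its stop lugs. Squeezing the handles opens the jaws: pressed 44 mm behind the pivot it starts to open at 7 N per side and is right open at 12 N; let go, it snaps shut
- clip_handle_a (a point): middle of the flat outside of lever A's handle, 44 mm behind the pivot, half-way up its 20 mm height. Handles run from 21 to 64 mm behind the pivot. Shut, they splay as a V, 58 mm over both here, 67 mm at the ends; right open they are parallel, 36 mm over both
- clip_handle_b (a point): the same point of lever B's handle. The middle between both handle points is the place to squeeze; from there the centre line runs through the middle of the two jaw points at any opening
- clip_jaw_a (a point): middle of the inner face of lever A's jaw pad; pads are 14 mm long, 18 mm high, and when right open stand at x = 37 to 50 mm of the clamp's frame, 20 mm apart at their inner and 27 mm at their outer ends
- clip_jaw_b (a point): middle of the inner face of lever B's orange jaw pad
- clip_mouth (a point): point of lever A's frame at (36, 0, 10) mm: when the clamp is right open it lies midway between the jaws, 14 mm inside their tips; 80 mm ahead of the middle between the two handle points
- board_holder: Blue bench vice, fixed, with a green circuit board upright in it. Origin on the table below the board's free upright edge, z up. The board runs from the edge along +x for 110 mm, is 2 mm thick (y -1 to 1) and reaches from 28 to 118 mm above the table. The free edge faces -x, roughly to the robot. The base, 92 by 76 mm, starts 21 mm behind the edge; the first 46 mm of the board bear no parts.
- patch_edge (a point): point on the board's free edge in the middle of the bare copper patch (patch 14 mm tall, 20 mm long from the edge, on both faces), 75 mm above the table, in the middle of the board's thickness; axes as the board holder's
- heatsink: small finned aluminium heat sink, 40 by 25 by 7 mm, lying on the table; leave alone
- tip_cleaner: black tray with a yellow sponge, 75 by 65 by 22 mm; leave alone
- case_half: empty black half of a tool's plastic case, 120 by 42 by 16 mm; leave alone

How it is judged:
By the outcome, as a careful person would: the job done as asked, in the order asked, and still so for the second after the job is handed in, while the arm keeps its last pose, push and grip.
It also fails if it takes over 42 s, if anything falls off the work surface, if the arm or the gripper's body presses on something with over 40 N, if the wrist force passes 120 N, or if a joint passes its speed limit or range.

### The arm

A 6-joint arm with a two-finger parallel gripper is mounted at the origin on the work surface. World frame = base frame: x ahead of the robot, y to its left, z up, the work surface at z = 0. Lengths are in m, angles in degrees, forces in N, time in s.
With the tool pointing down it reaches from about 0.4 to 0.825 m from the base axis. Payload 7 kg.
Tool frame: the origin (TCP) lies at the centre of the arm's flange, where the gripper is bolted on; the fingertips stand 178 mm ahead of it and the grasp point (between the pads) lies 159 mm ahead of it (tip_reach is the distance from the TCP to the fingertips, in m); z points along the fingers, y is the line along which they close (so a half turn about z gives the same grasp; the last joint's range is limited). The gripper opens to 88 mm and grips with 3 to 60 N. Pads are 19 mm wide; open, the fingers measure 130 mm over their backs; the gripper's body (78 mm by 193 mm) begins 47 mm behind the grasp point.
Start: joints at [79.876, 20.546, 0.682, 0, -70.136, -16.507], TCP at [0.303, 0.603, 0.405] pointing down, gripper open.
Joint ranges: [-176.03, 176.03], [-82.01, 121.73], [-58.28, 71.71], [-173.87, 95.51], [-174.79, -0.11], [-173.66, 173.66]. Speed limits (degrees/s): [136.94, 136.94, 172.46, 180, 180, 180].

### API

Orientations are given as [roll, pitch, yaw] about the fixed x, y, z axes, in that order (R = Rz(yaw) Ry(pitch) Rx(roll)).
In Python, from plant import * gives the robot as it stands.
- The arm moves only by the shell command python3 -m handwheel 'ROWS'. ROWS is JSON, a list of rows, each a list of 7 numbers: the opening, from -1 (shut) to 1 (fully open), then the shift along the tool's x, y, z as a fraction of full scale, then the turn, a rotation vector about the tool's x, y, z as a fraction of full scale. A call has 1 to 5 rows; each row shifts and turns the commanded pose from where the row before left it, along the tool's axes as they then stand; what a row does not reach is not made up. Full scale, the value 1, is 0.025 m for a shift and 6 degrees for a turn. A row lasts 1/8 s, in which the tool goes at most 62.5 mm and 10.7 degrees, less where a joint would pass 70% of its speed; a pose out of reach is approached as far as the arm can. A call with a number of a shift or a turn outside -1 to 1 is refused whole. A call with a gripper value outside its range is refused whole. The fingers move at their own pace and stop on an object; the grip force is fixed at half the most. Time passes only in rows, so rows that do not move let the fingers close. It gives the time, the measured TCP pose, the force, the opening and the grip force at its end, in the units of the state.
- get_obs(): the state, without advancing time (a new reading comes with each control period).
- snapshot(name): name is "scene" or "side" or "wrist"; returns a dict with "color" (400x640x3 uint8, red, green, blue), "fx", "fy", "cx", "cy" (pixels), "k1" (the pictures are not rectified: a ray, as slopes to the right and down, at radius r is drawn at 1 + k1 r^2 times it, then the intrinsics apply), "R" (3x3) and "t" (3): a world point X has camera coordinates R X + t; the wrist camera has in their place "tool_from_camera" (4x4, takes a point from camera to tool coordinates, whose origin is the TCP and whose axes are the flange's). Camera axes: x right, y down, z forward; pixel columns grow to the right and rows downward; lengths in m; the calibration is good to about 2 mm. A picture is of the moment at which its call begins: read the wrist's pose just before it. There is no depth.
- close_job(): hands the job in; it is judged then, once.
The state is a dict: "clock": time; "joint_pos": joint angles; "qvel": joint speeds; "tau": joint torques, N m; "tool_pos": TCP position; "orientation": TCP orientation; "force": force on the tool from outside, world axes, zero at the start; "moment": the same for the moment, N m; "opening": finger opening in m; "gripper_force": force on a finger pad.
Only numpy, scipy, OpenCV 4.12 (cv2) and the standard library are available. Lean on these libraries where they do the work, as an engineer would, in place of code of your own. Each camera call takes 0.05 s, during which the arm holds its last target. There are 200 camera calls.

## Working session

There is one attempt and no reset: what is moved stays moved. The work goes in short steps, Python scripts to look and compute and a shell command to move; the robot and the scene stay as the last step left them, time stands still between calls to the robot, and variables do not carry over. Pictures are saved under pics/ and viewed, at most 10 in all, crops included, and the job is handed in when it is done.

```bash
ls; mkdir -p pics; python3 - <<'E'
from plant import *
import cv2,numpy as np
o=get_obs(); print(o)
for n in ["scene","side"]:
    s=snapshot(n); cv2.imwrite(f"pics/{n}0.png",s["color"][:,:,::-1]); np.save(f"pics/{n}0.npy",s,allow_pickle=True)
    print(n,{k:v for k,v in s.items() if k!="color"})
E
```

```text
pics
{'clock': 0.0, 'joint_pos': array([ 7.98754501e+01,  2.05931419e+01,  6.34032489e-01, -2.03050137e-02,
       -7.01320338e+01, -1.65082038e+01]), 'qvel': array([-0.01069158,  0.04465128,  0.09961983, -0.06887933, -0.08372662,
        0.07824344]), 'tau': array([-1.38759264e-03, -5.82715845e+01,  2.93074769e+01,  6.99772239e+00,
        7.13321962e-03, -1.78126411e-04]), 'tool_pos': array([0.30248529, 0.60323396, 0.40370453]), 'orientation': array([ 1.79907189e+02, -7.60021261e-03, -2.66396635e+01]), 'force': array([ 0.24697871, -0.82605733, -0.35435686]), 'moment': array([ 0.04756089, -0.00616797, -0.04249884]), 'gripper_force': 0.0, 'opening': 0.0876370397323236}
scene {'fx': 420.0705608095955, 'fy': 420.0705608095955, 'cx': 322.43440098015253, 'cy': 200.54445064591295, 'k1': -0.0055561791858851125, 'R': array([[ 0.68044952,  0.73259318,  0.01719524],
       [ 0.44676405, -0.39613646, -0.80217067],
       [-0.5808531 ,  0.55351887, -0.59684716]]), 't': array([-0.35683414, -0.17923625,  1.58365416])}
side {'fx': 455.25836528638825, 'fy': 455.25836528638825, 'cx': 322.8696235151179, 'cy': 203.55012781619678, 'k1': 0.005878353336278128, 'R': array([[-0.95538946, -0.29473212, -0.01907768],
       [-0.21689067,  0.74397297, -0.63203058],
       [ 0.20047299, -0.59969759, -0.77470858]]), 't': array([0.52544695, 0.17734356, 1.15788983])}
```

View pics/scene0.png

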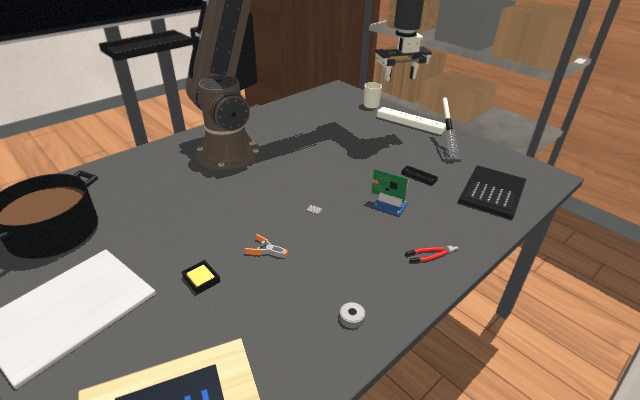

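View pics/side0.png

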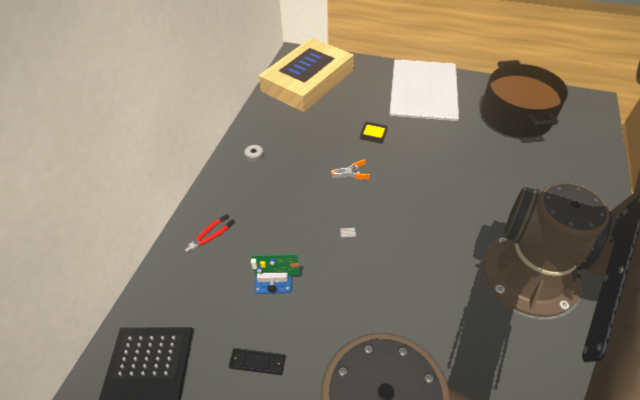

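Scene: clamp at about (265,248), board at (390,187). Side: clamp at (350,171), board's bare edge end near (300,268), heat sink at (348,232). Next I compute positions.

```bash
cat > h.py <<'E'
from plant import *
import cv2,numpy as np
from scipy.spatial.transform import Rotation as Ro
def snap(n,f=None):
    o=get_obs(); s=snapshot(n)
    if n=="wrist":
        T=np.eye(4);T[:3,:3]=Ro.from_euler("xyz",o["orientation"],degrees=True).as_matrix();T[:3,3]=o["tool_pos"]
        W=T@np.array(s["tool_from_camera"]); s["R"]=W[:3,:3].T; s["t"]=-s["R"]@W[:3,3]
    if f: cv2.imwrite(f"pics/{f}.png",s["color"][:,:,::-1]); np.save(f"pics/{f}.npy",s,allow_pickle=True)
    return s
def load(f): return np.load(f"pics/{f}.npy",allow_pickle=True).item()
def ray(s,uv):
    K=np.array([[s["fx"],0,s["cx"]],[0,s["fy"],s["cy"]],[0,0,1.]])
    p=cv2.undistortPoints(np.array([[uv]],float),K,np.array([s["k1"],0,0,0]))[0,0]
    d=s["R"].T@np.array([*p,1]); return -s["R"].T@s["t"],d/np.linalg.norm(d)
def onz(s,uv,z):
    c,d=ray(s,uv); return c+d*(z-c[2])/d[2]
def two(s1,u1,s2,u2):
    c1,d1=ray(s1,u1);c2,d2=ray(s2,u2)
    ab=np.linalg.lstsq(np.c_[d1,-d2],c2-c1,rcond=None)[0]
    a,b=c1+ab[0]*d1,c2+ab[1]*d2; return (a+b)/2,np.linalg.norm(a-b)
def blobs(s,lo,hi,amin=4,roi=None):
    m=cv2.inRange(cv2.cvtColor(s["color"],cv2.COLOR_RGB2HSV),lo,hi)
    if roi:
        k=np.zeros_like(m);x0,y0,x1,y1=roi;k[y0:y1,x0:x1]=1;m*=k
    n,l,st,c=cv2.connectedComponentsWithStats(m)
    return [(c[i].round(1),st[i,4]) for i in range(1,n) if st[i,4]>=amin],m
E
python3 - <<'E'
from h import *
np.set_printoptions(precision=4,suppress=True)
w=snapshot("wrist");print({k:v for k,v in w.items() if k!="color"})
for n,roi in(("scene0",(235,225,300,270)),("side0",(320,150,380,190))):
    s=load(n)
    for c,a in blobs(s,(5,150,120),(20,255,255),3,roi)[0]: print(n,c,a,onz(s,c,.012))
    for c,a in blobs(s,(45,100,30),(85,255,255),30)[0]: print(n,"green",c,a,onz(s,c,.075))
a,b=load("scene0"),load("side0")
for n,u in(("scene0",(265,248)),("side0",(350,171))): print(onz(load(n),u,.01))
o=np.vstack([cv2.resize(x["color"][y0:y0+75,x0:x0+100],(800,600)[0:1]+(300,) if 0 else (400,300),interpolation=cv2.INTER_CUBIC) for x,x0,y0 in((a,340,150),(b,225,235))])
cv2.imwrite("pics/c1.png",o[:,:,::-1])
E
```

```text
{'fx': 305.3965806342527, 'fy': 305.3965806342527, 'cx': 317.7003857990628, 'cy': 210.32548715377274, 'k1': -0.02704075246339953, 'tool_from_camera': array([[ 0.0012, -0.9557, -0.2944,  0.0794],
       [ 1.    ,  0.0015, -0.0009,  0.0002],
       [ 0.0013, -0.2944,  0.9557,  0.0203],
       [ 0.    ,  0.    ,  0.    ,  1.    ]])}
scene0 [260.  237.7] 47 [ 0.4803 -0.2001  0.012 ]
scene0 [252.5 251.1] 91 [ 0.5111 -0.2476  0.012 ]
scene0 [285.5 252.7] 15 [ 0.5757 -0.1848  0.012 ]
scene0 green [389.1 184.1] 668 [0.6044 0.206  0.075 ]
side0 [359.9 162.4] 50 [ 0.5077 -0.2503  0.012 ]
side0 [332.4 171.7] 10 [ 0.5779 -0.1893  0.012 ]
side0 [361.6 175.9] 74 [ 0.489 -0.197  0.012]
side0 green [278.6 263. ] 604 [0.6009 0.1942 0.075 ]
[ 0.522  -0.2138  0.01  ]
[ 0.528  -0.2087  0.01  ]
```

View pics/c1.png

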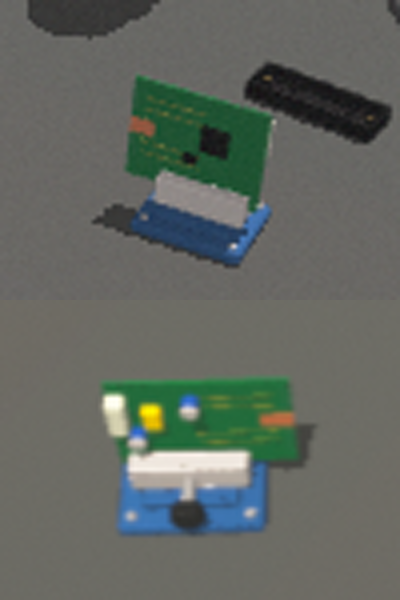

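```bash
python3 - <<'E'
from h import *
np.set_printoptions(precision=4,suppress=True)
a,b=load("scene0"),load("side0")
for n,u,v in(("top edge",(374.25,169.25),(297.5,255)),("bot edge",(371.5,193),(299.3,275)),("patch",(372.7,182),(298.4,264.5)),("far top",(407.75,180),(250.75,255.25)),
 ("hA",(260,237.7),(361.6,175.9)),("hB",(252.5,251.1),(359.9,162.4)),("jaw",(285.5,252.7),(332.4,171.7))): print(n,*two(a,u,b,v))
E
```

```text
top edge [0.5549 0.1845 0.1153] 0.0036489312382294316
bot edge [0.555  0.185  0.0247] 0.0016733026964694036
patch [0.5562 0.1824 0.0693] 0.003200093863704235
far top [0.6605 0.2156 0.1145] 0.003109684167637075
hA [ 0.486  -0.1995  0.0133] 0.008188289882224788
hB [ 0.509  -0.2483  0.0121] 0.003955128995791081
jaw [ 0.5775 -0.1866  0.0146] 0.0008065784408197287
```

```bash
python3 -m handwheel '[[1,1,0.75,0,0,0,0],[1,1,0.75,0,0,0,0],[1,1,0.75,0,0,0,0],[1,1,0.75,0,0,0,0],[1,1,0.75,0,0,0,0]]' >/dev/null; python3 -m handwheel '[[1,1,0.75,0,0,0,0],[1,1,0.75,0,0,0,0],[1,1,0.75,0,0,0,0],[1,1,0.75,0,0,0,0],[1,1,0.75,0,0,0,0]]' >/dev/null;  python3 -m handwheel '[[1,1,0.75,0,0,0,0],[1,1,0.75,0,0,0,0],[1,1,0.75,0,0,0,0],[1,1,0.75,0,0,0,0],[1,1,0.75,0,0,0,0]]'; python3 -m handwheel '[[1,0,0,0,0,0,-1],[1,0,0,0,0,0,-1],[1,0,0,0,0,0,-1],[1,0,0,0,0,0,-1],[1,0,0,0,0,0,-1]]' > /dev/null;  python3 -m handwheel '[[1,0,0,0,0,0,-1],[1,0,0,0,0,0,-1],[1,0,0,0,0,0,0]]'
python3 - <<'E'
from h import *
snap("wrist","w1")
E
```

```text
clock: 2.02
tool_pos: [0.512, 0.1819, 0.4048]
orientation: [-180.0, -0.0, -26.6]
force: [0.9, 0.3, -0.1]
opening: 0.0874
gripper_force: 0.0
clock: 3.02
tool_pos: [0.5116, 0.183, 0.4047]
orientation: [-180.0, -0.0, 15.3]
force: [-0.5, 0.0, 0.4]
opening: 0.0878
gripper_force: 0.0
```

View pics/w1.png

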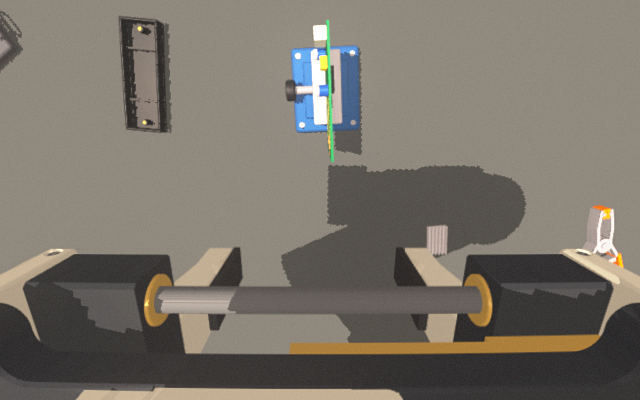

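Wrist view: the board is seen nearly edge-on, from (328,20) to its near top corner at about (333,160). The clamp is at the right edge (603,240) and the heat sink at (437,240).

```bash
python3 - <<'E'
from h import *
np.set_printoptions(precision=4,suppress=True)
s=load("w1"); print("cam",-s["R"].T@s["t"])
m=cv2.inRange(cv2.cvtColor(s["color"],cv2.COLOR_RGB2HSV),(45,100,30),(85,255,255)); m[:,:310]=0;m[:,350:]=0;m[200:]=0
P=[]
for r in list(range(20,160,12))+list(range(152,165)):
    c=np.where(m[r])[0]
    if len(c): print(r,c.min(),c.max(),onz(s,(c.mean(),r),.118))
rows=np.where(m.any(1))[0];print(rows.min(),rows.max())
for r in rows:
    c=np.where(m[r])[0]; 
    if c.max()-c.min()<5:P.append(onz(s,(c.mean(),r),.118)[:2])
P=np.array(P);vx,vy,x0,y0=cv2.fitLine(P.astype(np.float32),cv2.DIST_HUBER,0,.01,.01).ravel();print(len(P),np.degrees(np.arctan2(vy,vx)),x0,y0)
E
```

```text
cam [0.5881 0.2042 0.3845]
20 327 328 [0.6596 0.2162 0.118 ]
32 327 328 [0.6515 0.214  0.118 ]
44 327 329 [0.6434 0.2112 0.118 ]
56 327 329 [0.6351 0.2089 0.118 ]
68 328 330 [0.6268 0.2057 0.118 ]
80 327 330 [0.6181 0.2036 0.118 ]
92 329 331 [0.6096 0.1999 0.118 ]
104 329 331 [0.6006 0.1973 0.118 ]
116 329 331 [0.5914 0.1947 0.118 ]
128 330 332 [0.5823 0.1912 0.118 ]
140 330 332 [0.5727 0.1884 0.118 ]
152 330 332 [0.563  0.1856 0.118 ]
152 330 332 [0.563  0.1856 0.118 ]
153 330 332 [0.5622 0.1854 0.118 ]
154 331 332 [0.5615 0.1847 0.118 ]
155 331 332 [0.5606 0.1845 0.118 ]
156 330 332 [0.5597 0.1847 0.118 ]
157 330 333 [0.559 0.184 0.118]
158 331 333 [0.5583 0.1834 0.118 ]
159 331 333 [0.5574 0.1831 0.118 ]
160 331 333 [0.5566 0.1829 0.118 ]
161 331 332 [0.5557 0.1831 0.118 ]
20 161
142 18.00361 0.6343982 0.20843473
```

```bash
python3 -m handwheel '[[1,-0.5,1,0,0,0,0],[1,-0.5,1,0,0,0,0],[1,-0.5,1,0,0,0,0],[1,-0.5,1,0,0,0,0],[1,-0.5,1,0,0,0,0]]' >/dev/null; python3 -m handwheel '[[1,-0.5,1,0,0,0,0],[1,-0.5,1,0,0,0,0],[1,-0.5,1,0,0,0,0],[1,-0.5,1,0,0,0,0],[1,-0.5,1,0,0,0,0]]' >/dev/null;  python3 -m handwheel '[[1,-0.5,1,0,0,0,0],[1,-0.5,1,0,0,0,0],[1,-0.5,1,0,0,0,0],[1,-0.5,1,0,0,0,0],[1,-0.5,1,0,0,0,0]]' >/dev/null;  python3 -m handwheel '[[1,-0.5,1,0,0,0,0],[1,0,0,0,0,0,-0.8],[1,0,0,0,0,0,-0.8],[1,0,0,0,0,0,0]]'
python3 - <<'E'
from h import *
np.set_printoptions(precision=4,suppress=True)
s=snap("wrist","w2")
for c,a in blobs(s,(5,150,100),(20,255,255),6,(0,0,640,270))[0]: print(c,a,onz(s,c,.015))
E
```

```text
clock: 5.45
tool_pos: [0.4239, -0.2554, 0.4047]
orientation: [-180.0, 0.0, 24.8]
force: [0.4, 0.3, -0.4]
opening: 0.0872
gripper_force: 0.0
[319.1  40.8] 49 [ 0.5687 -0.1893  0.015 ]
[298.1 114.8] 177 [ 0.4882 -0.2     0.015 ]
[343.5 114.6] 175 [ 0.5106 -0.2476  0.015 ]
```

View pics/w2.png

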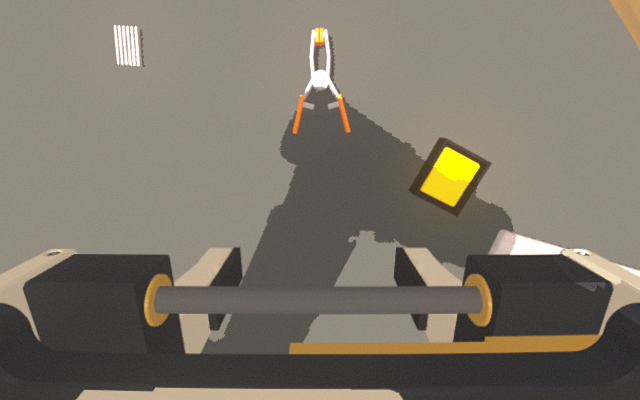

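Wrist view: the clamp points along the tool, with handles about (298,115) and (343,115), pivot (320,79) and jaws (320,38). The tip cleaner at (450,175) is clear of the fingers. I move over it and down.

```bash
python3 -m handwheel '[[1,0,0,0,0,0,-0.13],[1,0.81,0.04,0.5,0,0,0],[1,0.81,0.04,0.5,0,0,0],[1,0.81,0.04,0.5,0,0,0],[1,0.81,0.04,0.5,0,0,0]]' >/dev/null; python3 -m handwheel '[[1,0,0,1,0,0,0],[1,0,0,1,0,0,0],[1,0,0,1,0,0,0],[1,0,0,1,0,0,0],[1,0,0,1,0,0,0]]' >/dev/null;  python3 -m handwheel '[[1,0,0,1,0,0,0],[1,0,0,0,0,0,0]]'
python3 - <<'E'
from h import *
snap("wrist","w3")
E
```

```text
clock: 7.0
tool_pos: [0.4994, -0.2228, 0.2023]
orientation: [-179.9, 0.2, 25.8]
force: [0.1, -0.4, 0.3]
opening: 0.0873
gripper_force: 0.0
```

View pics/w3.png

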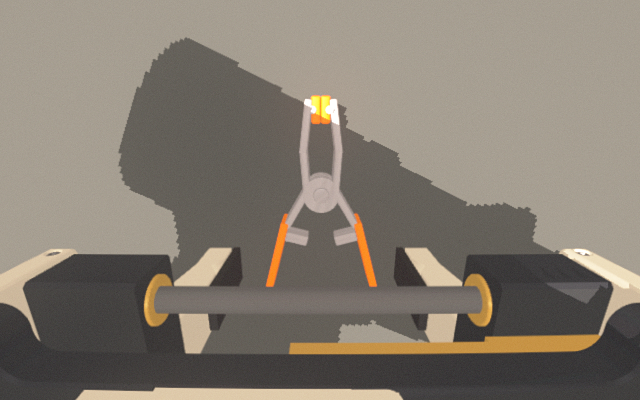

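The clamp is centred and aligned between the fingers: pivot (320,193), jaw (321,109).

```bash
python3 - <<'E'
from h import *
s=load("w3");o=get_obs();T=Ro.from_euler("xyz",o["orientation"],degrees=True).as_matrix()
for u in((320.5,193),(321,109),(320.5,97)): print(T.T@(onz(s,u,.02)-o["tool_pos"]))
E
python3 -m handwheel '[[1,0,0,0.88,0,0,0],[1,0,0,0,0,0,0]]'; python3 -m handwheel '[[-1,0,0,0,0,0,0],[-1,0,0,0,0,0,0],[-1,0,0,0,0,0,0],[-1,0,0,0,0,0,0],[-1,0,0,0,0,0,0]]'; python3 -m handwheel '[[-1,0,0,0,0,0,0],[-1,0,0,0,0,0,0],[-1,0,0,0,0,0,0]]'
```

```text
[0.03879435 0.00051289 0.18359524]
[0.08238505 0.00061831 0.18349779]
[0.08810086 0.00034761 0.18348531]
clock: 7.3
tool_pos: [0.4997, -0.2231, 0.1825]
orientation: [-180.0, 0.1, 25.8]
force: [0.2, 0.9, 0.4]
opening: 0.0875
gripper_force: 0.0
clock: 7.92
tool_pos: [0.4997, -0.2233, 0.1829]
orientation: [180.0, -0.0, 25.8]
force: [0.4, 0.3, 2.6]
opening: 0.0434
gripper_force: 9.5
clock: 8.3
tool_pos: [0.4998, -0.2233, 0.183]
orientation: [180.0, -0.0, 25.8]
force: [-0.7, 0.4, 5.7]
opening: 0.0354
gripper_force: 30.0
```

```bash
python3 -m handwheel '[[-1,0,0,-0.3,0,0,0],[-1,0,0,-0.7,0,0,0],[-1,0,0,-1,0,0,0],[-1,0,0,-1,0,0,0],[-1,0,0,-1,0,0,0]]' >/dev/null; python3 -m handwheel '[[-1,0,0,-1,0,0,0],[-1,0,0,-1,0,0,0],[-1,0,0,-0.5,0,0,0],[-1,0,0,0,0,0,0]]'
python3 - <<'E'
from h import *
snap("wrist","w4");snap("scene","s4");snap("side","d4")
E
```

```text
clock: 9.43
tool_pos: [0.4996, -0.2232, 0.3456]
orientation: [180.0, -0.1, 25.7]
force: [-0.9, 0.8, -1.5]
opening: 0.0355
gripper_force: 30.0
```

View pics/w4.png

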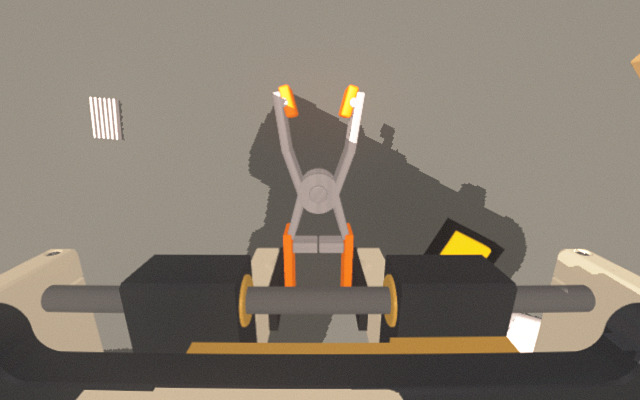

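Wrist view: clamp held right open and symmetric, pads near (289,101) and (349,101), pivot (318,192), stop lugs meeting. Nothing else has moved.

```bash
python3 - <<'E'
from h import *
np.set_printoptions(precision=4,suppress=True)
def rep(s,o,roi,tag):
    T=Ro.from_euler("xyz",o["orientation"],degrees=True).as_matrix()
    m=cv2.inRange(cv2.cvtColor(s["color"],cv2.COLOR_RGB2HSV),(3,150,100),(25,255,255))
    def tp(u,z=.163):
        c,d=ray(s,u); c=T.T@(c-o["tool_pos"]);d=T.T@d; return (c+d*(z-c[2])/d[2])*1000
    for r in range(84,122,4):
        l=np.where(m[r,260:318])[0]+260;q=np.where(m[r,320:380])[0]+320
        if len(l) and len(q): print(r,l.min(),l.max(),q.min(),q.max(),tp((l.min(),r))[:2],tp((q.max(),r))[:2],tp((l.max(),r),.181)[:2],tp((q.min(),r),.181)[:2])
    print("pivot",tp((318.5,192.5)))
    for r in (232,250,270): 
        l=np.where(m[r,270:318])[0]+270;q=np.where(m[r,320:370])[0]+320
        print(r,l.min(),l.max(),q.min(),q.max(),tp((l.min(),r))[:2],tp((q.max(),r))[:2])
o=get_obs();rep(load("w4"),o,None,"")
a,b=load("s4"),load("d4")
for n,s in(("s",a),("d",b)):
    # project expected pads/handles
    T=Ro.from_euler("xyz",o["orientation"],degrees=True).as_matrix()
    X=(T@np.array([[.0875,-.013,.165],[.0875,.013,.165],[0,-.015,.17],[0,.015,.17]]).T).T+o["tool_pos"]
    K=np.array([[s["fx"],0,s["cx"]],[0,s["fy"],s["cy"]],[0,0,1.]])
    print(cv2.projectPoints(X,cv2.Rodrigues(s["R"])[0],s["t"],K,np.array([s["k1"],0,0,0]))[0][:,0])
    print(blobs(s,(3,150,100),(25,255,255),4,(200,100,420,270))[0])
E
```

```text
88 279 289 346 358 [ 92.4273 -17.0889] [92.48   17.9073] [ 93.9982 -14.2258] [94.0391 14.1626]
92 280 291 344 356 [ 90.7569 -16.6989] [90.8062 17.0791] [ 92.1203 -13.2711] [92.1581 13.2121]
96 281 293 343 355 [ 89.0759 -16.3064] [89.1237 16.6919] [ 90.2306 -12.3101] [90.2669 12.757 ]
100 290 294 342 345 [ 87.3823 -12.3311] [87.4169 12.273 ] [ 88.3289 -11.846 ] [88.3637 12.299 ]
104 292 295 341 343 [ 85.68   -11.4728] [85.712  11.4185] [ 86.415  -11.3789] [86.4482 11.8381]
108 284 296 340 352 [ 83.9679 -15.114 ] [84.0113 15.5158] [ 84.4886 -10.9088] [84.5202 11.3741]
112 285 297 339 351 [ 82.2431 -14.7114] [82.285  15.1187] [ 82.5497 -10.4355] [82.5796 10.907 ]
116 287 296 340 350 [ 80.5067 -13.8526] [80.5473 14.719 ] [ 80.5976 -10.979 ] [80.6288 11.4571]
pivot [ 44.8738   0.5068 163.    ]
232 284 287 349 352 [ 24.3349 -16.9029] [24.3699 17.5024]
250 283 292 344 353 [ 14.417  -17.7291] [14.4513 18.3621]
270 284 294 341 352 [  2.9396 -17.5766] [ 2.9708 18.2477]
[[285.7792 201.1439]
 [281.2168 207.0113]
 [255.2776 194.3623]
 [249.4952 200.8193]]
[(array([255.8, 193.9]), np.int32(49)), (array([254.8, 202.6]), np.int32(36)), (array([286.1, 202.9]), np.int32(32)), (array([282.5, 209.7]), np.int32(11)), (array([202.8, 267.4]), np.int32(29))]
[[332.6502 134.1127]
 [331.1139 127.808 ]
 [364.2979 132.2448]
 [362.0716 125.0668]]
[(array([331.2, 130.5]), np.int32(30)), (array([331.1, 137.1]), np.int32(7)), (array([377.8, 135.2]), np.int32(25)), (array([358.5, 137. ]), np.int32(4)), (array([262.9, 265.4]), np.int32(8)), (array([294. , 264.5]), np.int32(14))]
```

```bash
python3 -m handwheel '[[-1,0.24,-0.5,-0.1,0,0,0.64],[-1,0.24,-0.96,0,0,0,0.64],[-1,0.24,-0.96,0,0,0,0],[-1,0.24,-0.96,0,0,0,0],[-1,0.24,-0.96,0,0,0,0]]' ; python3 -m handwheel '[[-1,0,-1,0,0,0,0],[-1,0,-1,0,0,0,0],[-1,0,-1,0,0,0,0],[-1,0,-1,0,0,0,0],[-1,0,-0.7,0,0,0,0]]'
```

```text
clock: 10.2
tool_pos: [0.4906, -0.1101, 0.3465]
orientation: [-180.0, 0.1, 18.1]
force: [-0.0, -1.3, -0.5]
opening: 0.0351
gripper_force: 30.0
clock: 10.82
tool_pos: [0.4539, 0.0016, 0.3467]
orientation: [-180.0, 0.1, 18.1]
force: [0.1, -0.5, 0.4]
opening: 0.0354
gripper_force: 30.0
```

```bash
python3 -m handwheel '[[-1,0.09,-0.94,0.5,0,0,0],[-1,0.09,-0.94,0.5,0,0,0],[-1,0.09,-0.94,0.5,0,0,0],[-1,0.09,-0.94,0.5,0,0,0],[-1,0.09,-0.94,0.5,0,0,0]]' ; python3 -m handwheel '[[-1,0.09,-0.94,0.5,0,0,0],[-1,0,0,0.7,0,0,0],[-1,0,0,0.24,0,0,0],[-1,0,0,0,0,0,0],[-1,0,0,0,0,0,0]]'
python3 - <<'E'
from h import *
snap("wrist","w5");snap("scene","s5");snap("side","d5")
E
```

```text
clock: 11.45
tool_pos: [0.4282, 0.1166, 0.2839]
orientation: [180.0, 0.1, 18.1]
force: [0.9, 0.3, -0.5]
opening: 0.0356
gripper_force: 30.0
clock: 12.08
tool_pos: [0.4238, 0.139, 0.2495]
orientation: [-180.0, -0.0, 18.0]
force: [-0.2, 0.2, -0.9]
opening: 0.0354
gripper_force: 30.0
```

View pics/w5.png

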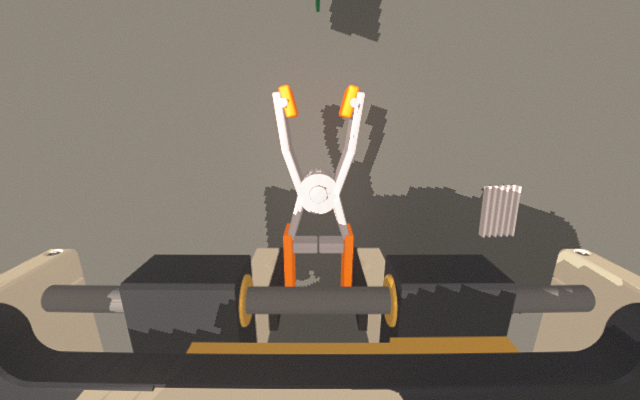

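The grip is unchanged; the board corner shows at (317,5), in line with the jaws. I advance part-way and measure.

```bash
python3 -m handwheel '[[-1,0.4,0,0,0,0,0],[-1,0.4,0,0,0,0,0],[-1,0.4,0,0,0,0,0],[-1,0,0,0,0,0,0]]'
python3 - <<'E'
from h import *
np.set_printoptions(precision=4,suppress=True)
o=get_obs();T=Ro.from_euler("xyz",o["orientation"],degrees=True).as_matrix()
s=snap("wrist","w6");snap("scene","s6");snap("side","d6")
def tl(p): return T.T@(p-o["tool_pos"])*1000
m=cv2.inRange(cv2.cvtColor(s["color"],cv2.COLOR_RGB2HSV),(45,100,30),(85,255,255));m[:,:290]=0;m[:,350:]=0;m[130:]=0
rows=np.where(m.any(1))[0];print(rows.min(),rows.max())
for r in rows[::4].tolist()+[rows.max()]:
    c=np.where(m[r])[0];print(r,c.min(),c.max(),tl(onz(s,(c.mean(),r),.118)))
def tri(u,v): 
    p,e=two(load("s6"),u,load("d6"),v);return p
for n,x0,y0 in(("s6",340,150),("d6",245,225)):
    x=load(n)["color"][y0:y0+60,x0:x0+80];cv2.imwrite(f"pics/{n}c.png",cv2.resize(x,(800,600),interpolation=cv2.INTER_CUBIC)[:,:,::-1])
i=[cv2.resize(cv2.imread(f"pics/{n}c.png"),(400,300)) for n in("s6","d6")]+[cv2.resize(s["color"][0:150,220:420,::-1],(400,300))]
i.append(np.zeros_like(i[0]));cv2.imwrite("pics/c6.png",np.vstack([np.hstack(i[:2]),np.hstack(i[2:])]))
E
```

```text
clock: 12.72
tool_pos: [0.453, 0.1487, 0.249]
orientation: [180.0, 0.0, 18.0]
force: [0.3, -0.5, -1.3]
opening: 0.0355
gripper_force: 30.0
0 64
0 316 320 [114.9902  -0.2559 130.9571]
4 316 320 [113.8669  -0.2543 130.9571]
8 316 320 [112.7375  -0.2527 130.9572]
12 315 320 [111.6019  -0.4107 130.9572]
16 315 321 [110.4604  -0.2495 130.9573]
20 314 321 [109.3123  -0.4085 130.9573]
24 315 321 [108.1582  -0.2463 130.9574]
28 319 319 [106.9977   0.0785 130.9575]
32 316 317 [105.8296  -0.7292 130.9575]
36 316 319 [104.656   -0.4039 130.9575]
40 316 319 [103.4752  -0.4028 130.9576]
44 317 319 [102.2878  -0.238  130.9577]
48 317 318 [101.0932  -0.4004 130.9577]
52 318 318 [ 99.8918  -0.2346 130.9578]
56 317 318 [ 98.6829  -0.3981 130.9578]
61 318 318 [ 97.162   -0.2308 130.9579]
64 318 318 [ 96.2439  -0.2295 130.958 ]
```

View pics/c6.png

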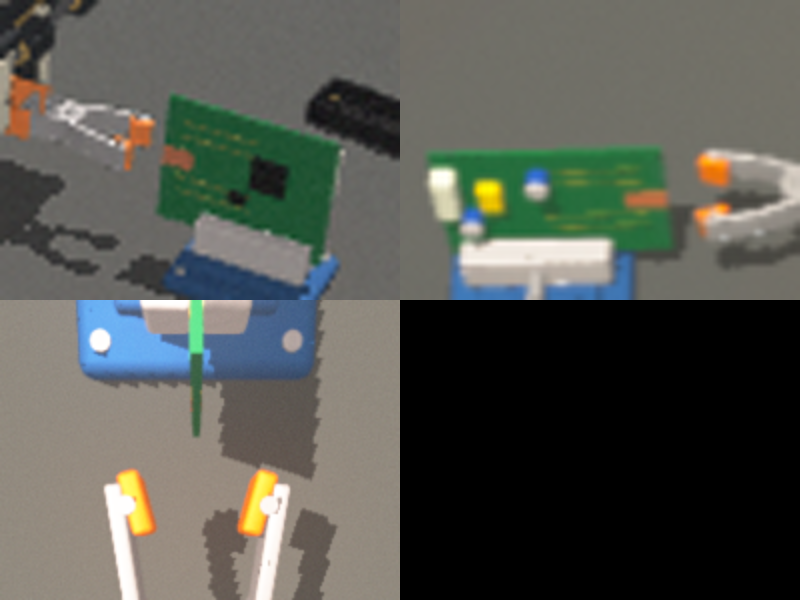

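Scene and side crops: the open clamp is level with the patch. In the wrist crop the board edge at column 318 is midway between the pads (296 and 340), and the edge top corner is at row 26. Now a height check.

```bash
python3 - <<'E'
from h import *
np.set_printoptions(precision=4,suppress=True)
o=get_obs();T=Ro.from_euler("xyz",o["orientation"],degrees=True).as_matrix()
S,D=load("s6"),load("d6")
f=lambda u:(340+u[0]/5-.5+.1,150+u[1]/5-.4); g=lambda u:(245+(u[0]-400)/5-.4,225+u[1]/5-.4)
for n,u,v in(("padA",(140,131),(713,219)),("padB",(127,158),(713,168)),("patch edge mid",(162,155),(666,199)),("edge top",(172,96),(661,150)),("edge bot",(159,215),(672,247)),("pivot top",(70,110),(795,180))):
    p,e=two(S,f(u),D,g(v));print(n,p,T.T@(p-o["tool_pos"])*1000,e)
def proj(s,p):
    K=np.array([[s["fx"],0,s["cx"]],[0,s["fy"],s["cy"]],[0,0,1.]])
    return cv2.projectPoints(np.array([p]),cv2.Rodrigues(s["R"])[0],s["t"],K,np.array([s["k1"],0,0,0]))[0].ravel()
# predicted crops pixels: pad inner-face mid & pivot top & patch
for n,q in(("padA mid",(.088,-.012,.173)),("padB mid",(.088,.012,.173)),("pivot top",(.0445,0,.163)),("patch",(.1075,0,.174)),("edgetop",(.1075,0,.131))):
    p=T@np.array(q)+o["tool_pos"];a=proj(S,p);b=proj(D,p);print(n,(a-[340,150])*5,(b-[245,225])*5+[400,0])
E
```

```text
padA [0.5294 0.1895 0.076 ] [ 86.5916 -15.2933 172.9191] 0.00018018142559631287
padB [0.5407 0.1622 0.0737] [ 88.8409  14.1087 175.1366] 0.004343298375318941
patch edge mid [0.5549 0.1833 0.073 ] [108.9111  -1.4591 175.8233] 0.0012336353335833073
edge top [0.5555 0.1842 0.117 ] [109.7169  -2.1794 131.8734] 0.0013155046944672254
edge bot [0.5558 0.1837 0.0273] [109.8834  -1.6379 221.5977] 0.001115559591270171
pivot top [0.4949 0.1625 0.0861] [ 45.3913  -0.275  162.7706] 0.0028811467743179416
padA mid [137.7554 132.151 ] [707.9409 211.2912]
padB mid [122.0616 150.3197] [708.277  168.7538]
pivot top [ 68.7093 108.7347] [797.6555 176.6404]
patch [158.2187 151.2839] [667.9494 191.944 ]
edgetop [164.351   93.2068] [662.3603 143.3916]
```

```bash
python3 -m handwheel '[[-1,0,-0.024,0.04,0,0,0],[-1,0.29,0,0,0,0,0],[-1,0.29,0,0,0,0,0],[-1,0.29,0,0,0,0,0],[-1,0.29,0,0,0,0,0]]'; python3 -m handwheel '[[-1,0,0,0,0,0,0],[-1,0,0,0,0,0,0]]'
python3 - <<'E'
from h import *
s=snap("wrist","w7");a=snap("scene","s7");b=snap("side","d7")
i=[cv2.resize(x["color"][y:y+60,z:z+80,::-1],(400,300),interpolation=cv2.INTER_CUBIC) for x,z,y in((a,340,150),(b,245,225))]
w=cv2.resize(s["color"][0:150,220:420,::-1],(400,300))
cv2.imwrite("pics/c7.png",np.vstack([np.hstack(i),np.hstack([w,cv2.resize(s["color"][80:130,285:352,::-1],(400,300))])]))
E
```

```text
clock: 13.5
tool_pos: [0.4801, 0.1581, 0.2481]
orientation: [180.0, 0.0, 18.1]
force: [-0.3, -0.1, -0.7]
opening: 0.0356
gripper_force: 30.0
clock: 13.75
tool_pos: [0.4794, 0.1578, 0.248]
orientation: [180.0, 0.0, 18.1]
force: [1.0, -0.2, -0.7]
opening: 0.0355
gripper_force: 30.0
```

View pics/c7.png

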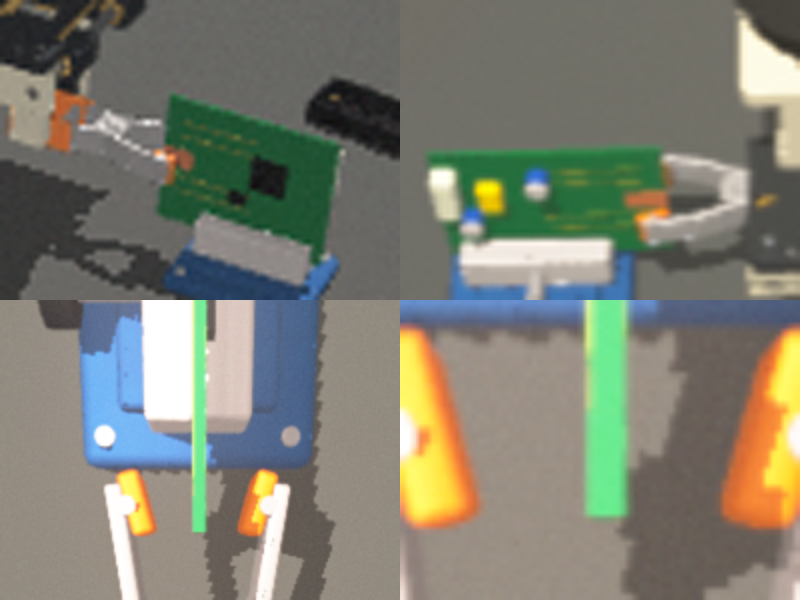

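```bash
python3 - <<'E'
from h import *
np.set_printoptions(precision=4,suppress=True)
s=load("w7");o=get_obs();T=Ro.from_euler("xyz",o["orientation"],degrees=True).as_matrix()
m=cv2.inRange(cv2.cvtColor(s["color"],cv2.COLOR_RGB2HSV),(45,80,100),(85,255,255));m[:,:305]=0;m[:,335:]=0;m[140:]=0
rows=np.where(m.any(1))[0]
P=np.array([(T.T@(onz(s,(np.where(m[r])[0].mean(),r),.118)-o["tool_pos"]))[:2] for r in rows])*1000
print(rows.max(),P[-1],P[0],np.degrees(np.polyfit(P[:,0],P[:,1],1)[0]))
E
```

```text
115 [79.9146  0.2608] [114.6284   0.3503] 0.07122306281092097
```

The clamp is square to the board within 0.1° and centred within about 0.2 mm. The mouth is about 0.8 mm past the board edge, so the pads lie over the patch. Handing in.

```bash
python3 -c "
from plant import *
print(close_job())"
```

```text
the job is handed in; nothing more can be done
None
```

The job is handed in: the arm is still holding the clamp squeezed right open around the board's free edge, pads over the copper patch, level, square and centred, and by the pictures and force readings nothing was touched.

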